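# Zero the stone polisher's counter, then seat and hold its bayonet cap

### The job

Ready the stone polisher: turn the counter's knob anticlockwise (seen from above) back to its zero stop, then take the bayonet cap by its bar handle, enter its two lugs through the slots of the pot's mouth, push it down against the spring until its disc meets the rim and twist it a quarter turn clockwise. Finish holding it: still gripping the cap, turned and pressed fully home, so that a clip can be put on. Leave the counter at zero and the other things on the desk where they are.

Things in the scene. Friction and masses are not known exactly. Their poses are not given: they have to be found in the camera images.
- polisher: Fixed grey desktop stone polisher, 160 (x) x 280 (y) x 50 mm high. Origin: centre of its underside, z up. At its x = 0, y = -70 mm stands the round aluminium pot (92 mm across, rim 110 mm above the desk); at y = +70 mm the counter box (100 x 100 mm, top at 80 mm). Its x axis is the line of the pot's two slots; a turned cap's handle lies along its y axis.
- pot_mouth (a point): Centre of the pot's mouth at rim height (110 mm), axes as the polisher's. Rim: plate 7 mm thick, round hole 41 mm across, two slots along +x and -x, 14 mm wide, reaching 30.5 mm from the axis. Below the plate the lugs turn clockwise (from above) from the slots to stops a few degrees past a quarter turn; anticlockwise is blocked. Empty at the start.
- plunger (a joint): Sprung plate in the mouth, a 30 mm rubber disc, top 5 mm below the rim at rest. In m, 0 at rest, growing as pushed down; spring 6 N at 0, 13.5 N at 0.015, where the cap's disc lies on the rim (fully home). From 0.010 on the lugs are below the rim plate and can turn; a turned cap that is let go springs back up to about 0.010.
- counter_grip (a point): On the axis of the counter's knob at the height to grip (113 mm above the desk). Black knob: upright bar 42 mm long, 14 mm thick, from 88 to 122 mm above the desk, on a skirt 44 mm across, with a pointer and white line at one end. x runs along the bar, the pointer at its -x end. Dial 86 mm across.
- counter (a joint): Angle of the counter's knob, rad: 0 at the zero stop, where the pointer points along the polisher's -x, next to a small steel post; grows as it turns clockwise seen from above; starts at 0.7 to 1.35. Friction 0.04 N m, stays where it is left.
- cap: Bayonet cap, loose, 130 to 210 g, standing on its stem. Origin: centre of the stem's underside, z up. Stem 35 mm across, bevelled, 20 high; two lugs along +x and -x to 27 mm from the axis, 8 wide, 2 to 8 mm up; aluminium disc 68 across, 20 to 26 mm up; on it a black bar handle along x above the lugs, 50 long, 14 thick, 26 to 56 mm up. Half a turn is the same. Home: origin 20 mm below the rim.
- plain_lid: Bystander: plain tin lid, 68 mm diameter, 34 mm high, with a round button knob, no stem or bar. Origin: centre of its underside. Stands near the cap.
- paste_jar: Bystander: closed jar, 54 mm diameter, 60 mm high. Origin: centre of its underside. Stands near the cap.
- pebble_brown: Bystander: flat brown pebble, 52 mm across, 22 mm high. Origin: centre of its underside.
- pebble_dark: Bystander: flat dark pebble, 42 mm across, 18 mm high. Origin: centre of its underside.
- graver: Bystander: engraving pen lying along its x axis, 140 mm long, 12 mm thick. Origin: on the desk under its middle.
Not all that is in view belongs to the job. Leave any purple look-alike of the cap alone.

How it is judged:
By the outcome, as a careful person would: the job done as asked, in the order asked, and still so for the second after the job is handed in, while the arm keeps its last pose, push and grip.
It also fails if it takes over 67 s, if anything falls off the work surface, if the arm or the gripper's body presses on something with over 40 N, if the wrist force passes 120 N, or if a joint passes its speed limit or range.

### The arm

A 6-joint arm with a two-finger parallel gripper is mounted at the origin on the work surface. World frame = base frame: x ahead of the robot, y to its left, z up, the work surface at z = 0. Lengths are in m, angles in rad, forces in N, time in s.
With the tool pointing down it reaches from about 0.225 to 0.875 m from the base axis. Payload 3.4 kg.
Tool frame: the origin (TCP) lies midway between the tips of the shut fingers; the grasp point (between the pads) lies 19 mm behind it (env.pinch_z is the z of the grasp point in the tool frame, in m); z points along the fingers, y is the line along which they close (so a half turn about z gives the same grasp; the last joint's range is limited). The gripper opens to 85 mm and grips with 20 to 120 N. Pads are 22 mm wide; open, the fingers measure 114 mm over their backs; the gripper's body (76 mm by 85 mm) begins 54 mm behind the grasp point. The pads swing forward as they close: fully open they stand 13 mm farther back than shut.
Start: joints at [1.013, 0.276, 1.505, -0, 1.361, -0.121], TCP at [0.243, 0.521, 0.231] pointing down, gripper open.
Joint ranges: [-2.89, 2.89], [-0.75, 2.08], [0.22, 2.7], [-1.18, 4.32], [0.11, 2.71], [-2.7, 2.7]. Speed limits (rad/s): [2.57, 2.57, 3.14, 3.14, 3.14, 3.14].

### API

Orientations are given as a unit quaternion [w, x, y, z].
In Python, from plant import env gives the robot as it stands.
- The arm moves only by the shell command python3 -m crank 'ROWS' [FORCE]. ROWS is a JSON object whose one key "deltas" holds a list of rows, each a list of 3 entries, a list of its own where there are three numbers: the opening, from 0 (shut) to 1 (fully open), then the shift along the tool's x, y, z in units of 40 mm (1.0 is 40 mm), then the turn about the tool's z in units of 5 degrees (1.0 is 5 degrees). In form: {"deltas": [[fingers, [dx, dy, dz], turn], ...]}. A call has 1 to 10 rows; each row is the pose to reach, as a shift and turn from the pose commanded when the call began, along the tool's axes at that moment; what a row does not reach only later rows make up. A row lasts 1/10 s, in which the tool goes at most 50 mm and 8.59 degrees, less where a joint would pass 70% of its speed; a pose out of reach is approached as far as the arm can. A call with a gripper value outside its range is refused whole. The fingers move at their own pace and stop on an object; FORCE is the grip in N (left out, the last holds). Time passes only in rows, so rows that repeat a pose let the fingers close. It gives the time, the measured TCP pose, the force, the opening and the grip force at its end, in the units of the state.
- env.read_state(): the state, without advancing time (a new reading comes with each control period).
- env.grab_frame(name): name is "side" or "top" or "wrist"; returns a dict with "pixels" (400x640x3 uint8, blue, green, red), "fov_y" (degrees; the focal length in pixels is half the picture's height over the tangent of half this angle, whatever the lens; pixels are square), "cx", "cy" (the principal point, pixels), "extrinsics" (4x4, takes a point from camera to world coordinates); the wrist camera has in their place "T_tool_cam" (4x4, takes a point from camera to tool coordinates, whose origin is the TCP and whose axes are the flange's). Camera axes: x right, y down, z forward; pixel columns grow to the right and rows downward; lengths in m; the calibration is good to about 2 mm. A picture is of the moment at which its call begins: read the wrist's pose just before it. There is no depth.
- env.close_job(): hands the job in; it is judged then, once.
The state is a dict: "clock": time; "joint_pos": joint angles; "joint_velocities": joint speeds; "effort": joint torques, N m; "tool_pos": TCP position; "eef_rot": TCP orientation; "contact_force": force on the tool from outside, world axes, zero at the start; "torque": the same for the moment, N m; "finger_gap": finger opening in m; "finger_force": force on a finger pad.
Only numpy, scipy, OpenCV 4.12 (cv2) and the standard library are available. Lean on these libraries where they do the work, as an engineer would, in place of code of your own. Each camera call takes 0.05 s, during which the arm holds its last target. There are 200 camera calls.

## Working session

There is one attempt and no reset: what is moved stays moved. The work goes in short steps, Python scripts to look and compute and a shell command to move; the robot and the scene stay as the last step left them, time stands still between calls to the robot, and variables do not carry over. Pictures are saved under pics/ and viewed, at most 10 in all, crops included, and the job is handed in when it is done.

```bash
mkdir -p pics; ls
python3 - <<'E'
from plant import env
import cv2,numpy as np
s=env.read_state();print({k:np.round(v,3).tolist() for k,v in s.items()},env.pinch_z)
for n in("top","side"):
    f=env.grab_frame(n);cv2.imwrite(f"pics/{n}0.png",f["pixels"]);np.savez(f"pics/{n}0.npz",**f)
    print(n,f["fov_y"],f["cx"],f["cy"],np.round(f["extrinsics"],3).tolist(),[k for k in f])
E
```

```text
pics
{'clock': 0.0, 'joint_pos': [1.013, 0.277, 1.506, 0.0, 1.361, -0.121], 'joint_velocities': [-0.001, 0.001, -0.001, 0.003, -0.001, -0.0], 'effort': [0.0, -41.678, -24.58, -0.0, 0.011, -0.0], 'tool_pos': [0.243, 0.521, 0.23], 'eef_rot': [-0.0, 0.217, 0.976, -0.001], 'contact_force': [-0.097, 0.591, -0.271], 'torque': [0.032, 0.011, 0.012], 'finger_force': 0.0, 'finger_gap': 0.085} -0.0187
top 42.07936711803885 306.9378063940337 205.4372815038068 [[-0.012, -0.993, 0.114, 0.403], [-1.0, 0.011, -0.01, -0.078], [0.008, -0.114, -0.993, 1.248], [0.0, 0.0, 0.0, 1.0]] ['pixels', 'fov_y', 'cx', 'cy', 'extrinsics']
side 56.3847847144227 320.23625329064004 200.7362776431332 [[0.996, -0.047, 0.069, 0.466], [-0.082, -0.717, 0.692, -0.815], [0.017, -0.695, -0.718, 0.889], [0.0, 0.0, 0.0, 1.0]] ['pixels', 'fov_y', 'cx', 'cy', 'extrinsics']
```

View pics/top0.png

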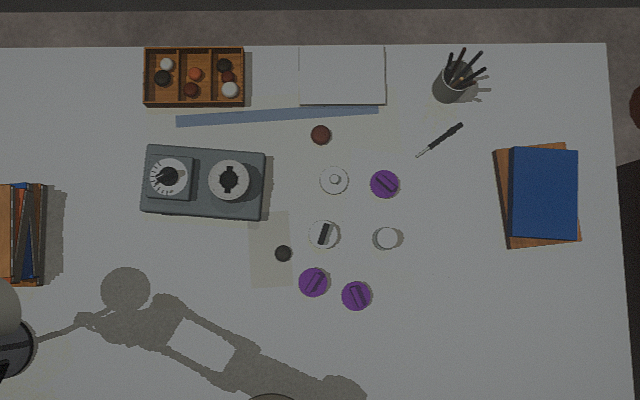

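View pics/side0.png

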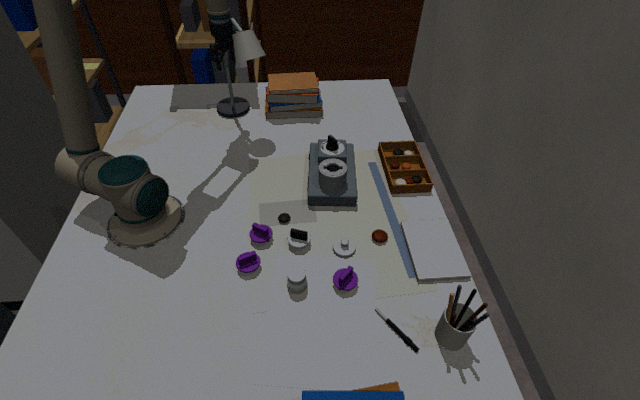

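The top view shows four bar-handled candidates: a white/aluminium cap with a black bar at (324,235), and purple ones at (384,184), (313,282) and (357,296). The first fits because it has an aluminium disc and black bar. The lid is at (334,180), the jar at (387,238), the pot at (229,180) and the knob at (168,177). I'll confirm in an enlarged crop and measure.

```bash
cat > h.py <<'E'
import numpy as np,cv2
from scipy.spatial.transform import Rotation as R
def load(n): return dict(np.load(f"pics/{n}.npz"))
def ray(f,uv,z,T=None):
    T=f["extrinsics"] if T is None else T
    F=200/np.tan(np.radians(float(f["fov_y"]))/2)
    uv=np.atleast_2d(np.asarray(uv,float))
    d=np.c_[(uv[:,0]-f["cx"])/F,(uv[:,1]-f["cy"])/F,np.ones(len(uv))]@T[:3,:3].T
    o=T[:3,3];return o+d*((z-o[2])/d[:,2])[:,None]
def tool(s):
    T=np.eye(4);q=s["eef_rot"];T[:3,:3]=R.from_quat([q[1],q[2],q[3],q[0]]).as_matrix();T[:3,3]=s["tool_pos"];return T
def blobs(f,mask,roi,z,T=None,amin=15):
    x0,y0,x1,y1=roi;m=np.zeros_like(mask);m[y0:y1,x0:x1]=mask[y0:y1,x0:x1]
    out=[]
    for c in cv2.findContours(m,cv2.RETR_EXTERNAL,cv2.CHAIN_APPROX_NONE)[0]:
        if cv2.contourArea(c)<amin: continue
        w=ray(f,c[:,0],z,T)[:,:2]
        r=cv2.minAreaRect((w*1000).astype(np.float32)); b=cv2.boxPoints(r)
        e=b[1]-b[0];g=b[2]-b[1];l=e if np.hypot(*e)>np.hypot(*g) else g
        M=cv2.moments(c);out.append(dict(px=(round(M['m10']/M['m00'],1),round(M['m01']/M['m00'],1)),c=np.round(r[0],1).tolist(),cm=np.round(ray(f,(M['m10']/M['m00'],M['m01']/M['m00']),z,T)[0,:2]*1000,1).tolist(),size=np.round(sorted(r[1]),1).tolist(),ang=round(float(np.degrees(np.arctan2(l[1],l[0]))%180),1)))
    return out
E
python3 - <<'E'
from h import *
f=load("top0");p=f["pixels"];hsv=cv2.cvtColor(p,cv2.COLOR_BGR2HSV)
v=hsv[...,2]
br=((v>150)&(hsv[...,1]<40)).astype(np.uint8)*255
dk=(v<60).astype(np.uint8)*255
print("vals",v[180,240],v[165,160],v[200,200],hsv[200,200],v[180,229],v[240,334],v[235,345])
print("pot rim",blobs(f,br,(200,150,262,212),.110,amin=100))
print("dial",blobs(f,br,(142,152,196,205),.080,amin=30))
print("mouth",blobs(f,dk,(205,155,255,205),.110))
print("knob",blobs(f,dk,(145,155,192,200),.122))
print("bar",blobs(f,dk,(305,218,345,252),.056))
gr=((hsv[...,1]>25)&(v>50)&(v<130)&(hsv[...,0]>85)&(hsv[...,0]<125)).astype(np.uint8)*255
print("body",blobs(f,gr,(125,135,280,230),.05,amin=300))
a=cv2.resize(p[140:220,135:270],None,fx=4,fy=4,interpolation=cv2.INTER_CUBIC);b=cv2.resize(p[155:315,290:410],None,fx=2,fy=2,interpolation=cv2.INTER_CUBIC)
c=np.zeros((320,790,3),np.uint8);c[:,:540]=a;c[:,550:]=b;cv2.imwrite("pics/crop0.png",c)
E
```

```text
vals 123 63 88 [80 26 88] 39 134 130
pot rim []
dial []
mouth [{'px': (228.3, 179.1), 'c': [594.2, 84.7], 'cm': [593.8, 84.3], 'size': [40.2, 53.4], 'ang': 28.7}, {'px': (247.0, 187.4), 'c': [576.6, 48.7], 'cm': [574.6, 43.2], 'size': [62.3, 98.5], 'ang': 150.1}]
knob [{'px': (190.1, 191.3), 'c': [580.7, 166.6], 'cm': [565.6, 165.8], 'size': [6.5, 64.1], 'ang': 179.4}, {'px': (167.9, 176.2), 'c': [600.1, 218.6], 'cm': [599.6, 214.9], 'size': [39.9, 47.7], 'ang': 89.4}]
bar [{'px': (323.1, 233.6), 'c': [473.6, -125.8], 'cm': [473.7, -125.8], 'size': [12.2, 49.5], 'ang': 159.6}]
body []
```

View pics/crop0.png

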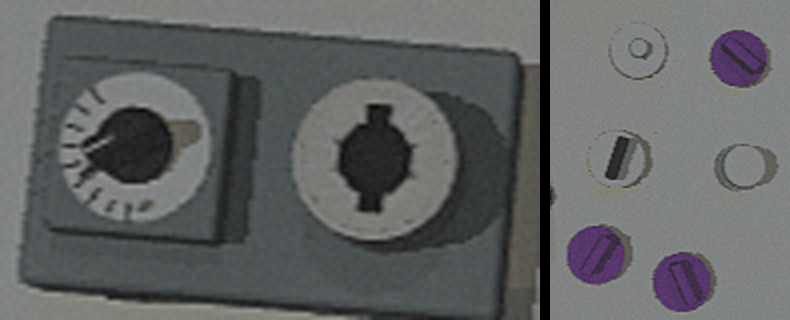

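The crop shows the cap with aluminium disc and black bar (crop ~(618,158)), distinct from the three purple look-alikes, the button lid and the jar. The pot slots run nearly vertical and the pointer faces left. I'm moving over the polisher to look with the wrist camera.

```bash
python3 -m crank '{"deltas": [[1,[-12,-4.6,-2.25],10.8],[1,[-12,-4.6,-2.25],10.8],[1,[-12,-4.6,-2.25],10.8],[1,[-12,-4.6,-2.25],10.8],[1,[-12,-4.6,-2.25],10.8],[1,[-12,-4.6,-2.25],10.8],[1,[-12,-4.6,-2.25],10.8],[1,[-12,-4.6,-2.25],10.8],[1,[-12,-4.6,-2.25],10.8],[1,[-12,-4.6,-2.25],10.8]]}'
python3 -m crank '{"deltas": [[1,[0,0,0],0],[1,[0,0,0],0],[1,[0,0,0],0]]}'
cat > wr.py <<'E'
import sys
from h import *
from plant import env
s=env.read_state();f=env.grab_frame("wrist");n=sys.argv[1]
f["T"]=tool(s)@f["T_tool_cam"];np.savez(f"pics/{n}.npz",**f);cv2.imwrite(f"pics/{n}.png",f["pixels"])
print(np.round(f["T_tool_cam"],3).tolist(),f["fov_y"],np.round(s["tool_pos"],4),s["clock"],s["joint_pos"])
F=tool(s);print("yaw y",np.degrees(np.arctan2(F[1,1],F[0,1])))
E
python3 wr.py w1
```

```text
clock: 1.1
tool_pos: [0.5863, 0.1651, 0.3175]
eef_rot: [-0.0, 0.636, 0.771, -0.0]
contact_force: [1.1, 0.4, -0.2]
finger_gap: 0.0854
finger_force: 0.0
clock: 1.4
tool_pos: [0.5844, 0.1673, 0.3169]
eef_rot: [-0.001, 0.636, 0.772, -0.0]
contact_force: [0.4, 0.6, -0.3]
finger_gap: 0.0856
finger_force: 0.0
[[-0.0, -0.951, -0.311, 0.08], [1.0, -0.0, -0.001, 0.0], [0.001, -0.311, 0.951, -0.143], [0.0, 0.0, 0.0, 1.0]] 66.22277652878377 [0.5844 0.1673 0.3169] 1.4 [ 1.63994531e-01  2.95046592e-01  1.26975214e+00  7.92506967e-04
  1.57857844e+00 -2.80545037e-02]
yaw y 11.003954519411721
```

View pics/w1.png

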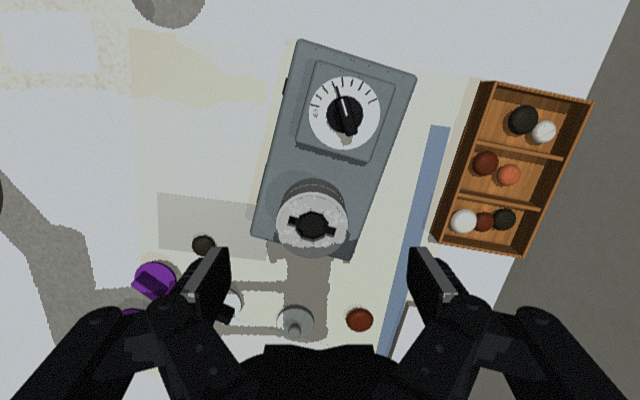

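The wrist view shows the knob at (345,112) with the pointer line toward (337,90), the mouth at (313,225), and its slots running about left to right. Measuring both now.

Run:
```python
from h import *
f=load("w1");p=f["pixels"];hsv=cv2.cvtColor(p,cv2.COLOR_BGR2HSV);v=hsv[...,2];T=f["T"]
for th in (40,55):
  dk=(v<th).astype(np.uint8)*255
  print("mouth",blobs(f,dk,(275,198,350,250),.110,T,50))
  print("knob.088",blobs(f,dk,(310,76,380,145),.088,T,50))
br=((v>110)&(hsv[...,1]<60)).astype(np.uint8)*255
print("dial",blobs(f,br,(303,70,386,155),.080,T,50))
# outer dial via grey box vs white
c=cv2.resize(p[65:165,290:400],None,fx=5,fy=5,interpolation=cv2.INTER_CUBIC)
d=cv2.resize(p[175:265,265:360],None,fx=3,fy=3,interpolation=cv2.INTER_CUBIC)
o=np.zeros((500,800,3),np.uint8);o[:,:550]=c;o[:270,550:800]=d[:,:250];cv2.imwrite("pics/crop1.png",o)
t=load("top0")
print("top dial c",ray(t,(135+136/4,140+146/4),.080),"top mouth",ray(t,(135+374/4,140+158/4),.110))
gt=cv2.cvtColor(t["pixels"],cv2.COLOR_BGR2GRAY)
tb=(gt>95).astype(np.uint8)*255
print("top rim",blobs(t,tb,(203,150,256,207),.110,None,100));print("top dial",blobs(t,tb,(146,155,191,200),.08,None,100))
```

```text
mouth [{'px': (311.5, 225.1), 'c': [590.5, 85.7], 'cm': [590.9, 85.8], 'size': [36.2, 54.0], 'ang': 24.2}]
knob.088 [{'px': (344.5, 114.9), 'c': [604.5, 225.6], 'cm': [604.3, 223.3], 'size': [41.7, 46.2], 'ang': 80.0}]
mouth [{'px': (311.4, 225.3), 'c': [591.1, 85.4], 'cm': [590.9, 85.6], 'size': [37.3, 55.5], 'ang': 24.2}]
knob.088 [{'px': (344.5, 114.8), 'c': [604.1, 225.8], 'cm': [604.4, 223.5], 'size': [42.1, 46.7], 'ang': 80.9}]
dial [{'px': (381.0, 143.1), 'c': [653.9, 205.4], 'cm': [657.0, 198.2], 'size': [15.1, 43.0], 'ang': 101.0}, {'px': (375.2, 73.1), 'c': [625.0, 277.5], 'cm': [629.8, 275.7], 'size': [10.2, 37.0], 'ang': 174.6}, {'px': (343.8, 111.7), 'c': [603.8, 224.4], 'cm': [603.5, 226.3], 'size': [94.2, 94.6], 'ang': 84.9}]
top dial c [[0.6061537  0.22322073 0.08      ]] top mouth [[0.59278566 0.08398204 0.11      ]]
top rim [{'px': (227.9, 179.3), 'c': [594.1, 85.1], 'cm': [593.3, 85.3], 'size': [88.5, 89.7], 'ang': 0.0}]
top dial [{'px': (168.6, 176.0), 'c': [606.4, 225.4], 'cm': [607.2, 224.1], 'size': [85.1, 86.3], 'ang': 89.4}]
```

View pics/crop1.png

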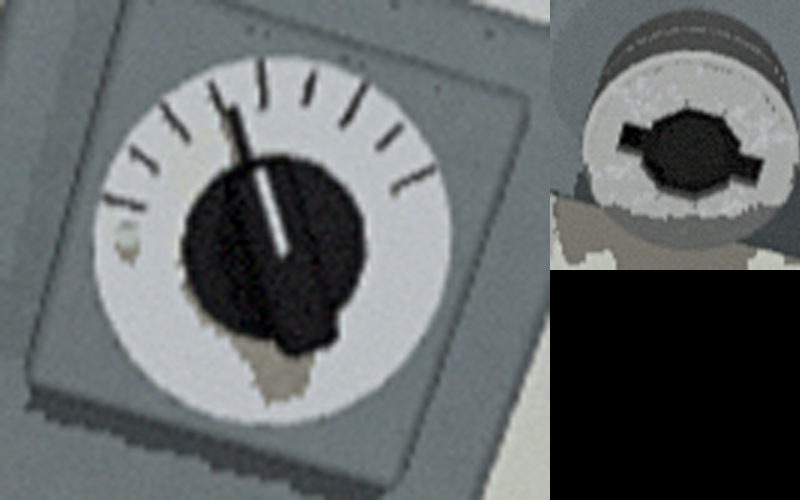

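The crop shows the pointer line from (285,255) to (262,172) in crop pixels, the steel post at (126,245), and clean slots on the pot. Converting to angles and moves.

Run:
```python
from h import *
f=load("w1");T=f["T"]
a=ray(f,[(290+285/5,65+255/5),(290+262/5,65+172/5)],.122,T);d=a[1]-a[0];print("line",a[:,:2],np.degrees(np.arctan2(d[1],d[0])))
b=ray(f,[(265+80/3,175+135/3),(265+203/3,175+169/3)],.110,T);d=b[1]-b[0];print("slots",b.mean(0),np.hypot(*d[:2]),np.degrees(np.arctan2(d[1],d[0])))
e=ray(f,[(290+30/5,65+390/5),(290+125/5,65)],.08,T);d=e[1]-e[0];print("box edge",np.degrees(np.arctan2(d[1],d[0]))-90)
print("post",ray(f,[(290+126/5,65+258/5)],.08,T))
t=load("top0")
u=np.array([[20,285],[498,318],[52,15],[520,52]])/4+[135,140];w=ray(t,u,.05);
for i in(0,2): d=w[i]-w[i+1];print("top edge yaw",np.degrees(np.arctan2(d[1],d[0]))-90)
print("centre",w.mean(0))
```

```text
line [[0.60407751 0.22477809]
 [0.59555022 0.24058212]] 118.34972162514966
slots [0.59203455 0.08523526 0.11      ] 0.053379013461132115 -5.8162813813809535
box edge -3.8890374751573944
post [[0.5707737  0.21409507 0.08      ]]
top edge yaw -4.623944197085237
top edge yaw -5.200766856927203
centre [0.59842342 0.15141664 0.05      ]
```

```bash
python3 -m crank '{"deltas": [[0.5,[0.6,0.4,1.2],-1.7],[0.5,[1.32,0.77,2.4],-3.46],[0.5,[1.32,0.77,3.67],-3.46],[0.5,[1.32,0.77,3.67],-3.46],[0.5,[1.32,0.77,3.67],-3.46],[0.5,[1.32,0.77,3.67],-3.46],[0.5,[1.32,0.77,3.67],-3.46]]}' 40
python3 wr.py w2
```

```text
clock: 2.15
tool_pos: [0.6072, 0.2246, 0.1741]
eef_rot: [0.002, 0.513, 0.858, 0.002]
contact_force: [0.3, -0.0, 0.2]
finger_gap: 0.0429
finger_force: 0.0
[[-0.0, -0.951, -0.31, 0.08], [1.0, -0.0, -0.001, 0.0], [0.001, -0.31, 0.951, -0.143], [0.0, 0.0, 0.0, 1.0]] 66.22277652878377 [0.6072 0.2246 0.1741] 2.15 [ 2.47003538e-01  4.14570578e-01  1.43666861e+00 -1.07118670e-04
  1.28463195e+00 -2.46152023e-01]
yaw y 28.257684298884193
```

View pics/w2.png

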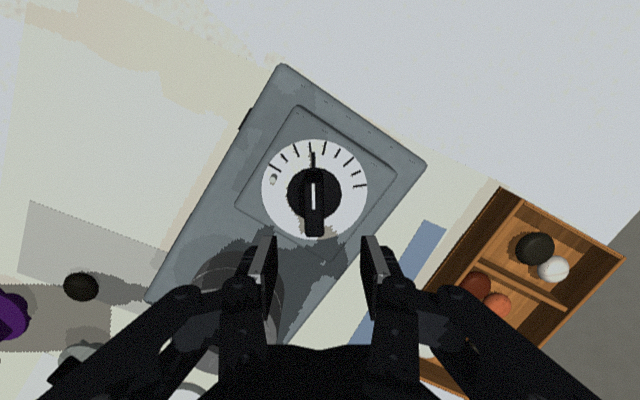

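The bar is aligned with the fingers (bar at column 314, pads' midpoint at 317) and the post is at (273,180), clear. Descending and gripping.

```bash
python3 -m crank '{"deltas": [[0.5,[0.04,-0.05,0.8],0],[0.5,[0.04,-0.05,1.5],0],[0.5,[0.04,-0.05,1.98],0],[0.5,[0.04,-0.05,1.98],0],[0,[0.04,-0.05,1.98],0],[0,[0.04,-0.05,1.98],0],[0,[0.04,-0.05,1.98],0],[0,[0.04,-0.05,1.98],0],[0,[0.04,-0.05,1.98],0]]}' 40
python3 -c "
from plant import env;s=env.read_state();print(s['torque'],s['contact_force'])"
```

```text
clock: 3.1
tool_pos: [0.6036, 0.2247, 0.094]
eef_rot: [0.001, 0.513, 0.858, 0.001]
contact_force: [-2.8, -2.1, 6.4]
finger_gap: 0.0135
finger_force: 40.9
[-0.26739348  0.49327841 -0.01176469] [-2.83783606 -2.06974193  6.40673219]
```

```bash
python3 -m crank '{"deltas": [[0,[0,0,0],-1.4],[0,[0,0,0],-2.8],[0,[0,0,0],-4.2],[0,[0,0,0],-5.6],[0,[0,0,0],-7],[0,[0,0,0],-8.4],[0,[0,0,0],-9.8],[0,[0,0,0],-10.8],[0,[0,0,0],-10.8],[0,[0,0,0],-10.8]]}'
cat > st.py <<'E'
from h import *
from plant import env
s=env.read_state();F=tool(s);print("T",np.round(s['torque'],3),"F",np.round(s['contact_force'],1),"pos",np.round(s['tool_pos'],4),"yaw",np.degrees(np.arctan2(F[1,1],F[0,1])).round(2),"tilt",np.round(F[:2,2],4),"gap",round(s['finger_gap'],4),"ff",round(s['finger_force'],1),"q6",round(s['joint_pos'][5],3),"t",s['clock'])
E
python3 st.py; python3 -m crank '{"deltas": [[0,[0,0,0],-0.4],[0,[0,0,0],-0.4]]}'|head -1; python3 st.py; python3 -m crank '{"deltas": [[0,[0,0,0],-0.4],[0,[0,0,0],-0.4]]}'|head -1; python3 st.py
```

```text
clock: 4.1
tool_pos: [0.6027, 0.2236, 0.094]
eef_rot: [0.0, 0.067, 0.998, -0.001]
contact_force: [-4.0, -5.1, 6.9]
finger_gap: 0.0132
finger_force: 41.2
T [-0.621  0.695  0.038] F [-4.  -5.1  6.9] pos [0.6027 0.2236 0.094 ] yaw 82.3 tilt [ 0.0005 -0.0021] gap 0.0132 ff 41.2 q6 -1.187 t 4.1
clock: 4.3
T [-0.667  0.64   0.053] F [-3.5 -4.8  7.1] pos [0.6027 0.2235 0.094 ] yaw 84.33 tilt [ 0.0005 -0.0022] gap 0.0134 ff 41.2 q6 -1.223 t 4.3
clock: 4.5
T [-0.791  0.727 -0.908] F [-3.4 -5.1  8.1] pos [0.6027 0.2235 0.094 ] yaw 86.15 tilt [ 0.0003 -0.0017] gap 0.0133 ff 46.0 q6 -1.255 t 4.5
```

The knob hit its stop at yaw about 85°, with torque jumping to 0.9 N m. Releasing, rising and going over the cap.

```bash
python3 -m crank '{"deltas": [[0.5,[0,0,0],0],[0.5,[0,0,0],0],[0.5,[0,0,0],0],[0.5,[0,0,-1],0],[0.5,[0,0,-2],0],[0.5,[0,0,-3],0],[0.5,[0,0,-3.65],0]]}' | head -1
python3 -m crank '{"deltas": [[0.6,[0.27,-0.9,0],0.4],[0.6,[0.6,-2,0],0.8],[0.6,[0.9,-3,0],1.2],[0.6,[1.2,-4,0],1.6],[0.6,[1.5,-5,0],2],[0.6,[1.8,-6,0],2.4],[0.6,[2.1,-7,0],2.8],[0.6,[2.4,-8,0],3.2],[0.6,[2.67,-8.95,0],3.2],[0.6,[2.67,-8.95,0],3.2]]}' | head -1
python3 -m crank '{"deltas": [[0.6,[0,0,0],0],[0.6,[0,0,0],0],[0.6,[0,0,0],0]]}' >/dev/null; python3 wr.py w3; python3 st.py
python3 - <<'E'
from h import *
from plant import env
f=env.grab_frame("top");cv2.imwrite("pics/top1.png",f["pixels"])
p=f["pixels"];a=cv2.resize(p[145:215,135:210],None,fx=4,fy=4,interpolation=cv2.INTER_CUBIC)
w=cv2.imread("pics/w3.png");o=np.zeros((400,800,3),np.uint8);o[:,:500]=w[:,70:570];o[:280,500:800]=a;cv2.imwrite("pics/v3.png",o)
E
```

```text
clock: 5.2
clock: 6.2
[[-0.0, -0.951, -0.31, 0.08], [1.0, -0.0, -0.0, 0.001], [0.0, -0.31, 0.951, -0.143], [0.0, 0.0, 0.0, 1.0]] 66.22277652878377 [ 0.4737 -0.1242  0.2375] 6.5 [-3.99083110e-01  1.43100385e-01  1.66601288e+00  6.31999688e-04
  1.33249770e+00 -1.62757881e+00]
yaw y 70.37907128566818
T [-0.05  -0.003 -0.028] F [ 0.1 -0.3  0.2] pos [ 0.4737 -0.1242  0.2375] yaw 70.39 tilt [0.0002 0.0004] gap 0.0516 ff 0.0 q6 -1.628 t 6.55
```

View pics/v3.png

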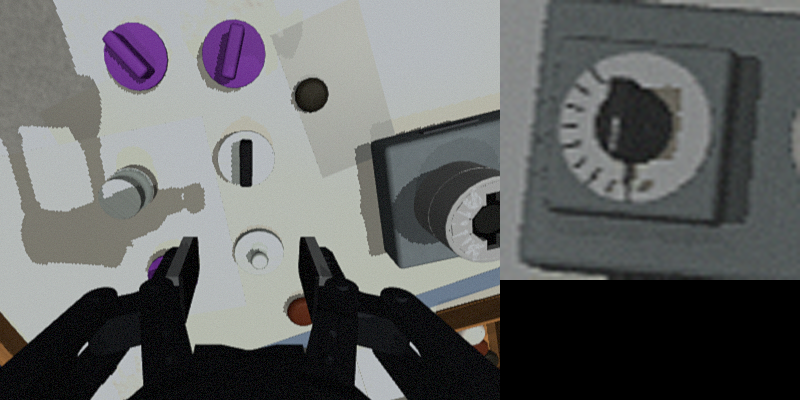

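The counter's pointer is now down at the post (zero). The cap bar appears at w3 pixel (315,162), nearly vertical and well aligned. Measuring it.

Run:
```python
from h import *
f=load("w3");p=f["pixels"];v=p.max(2);T=f["T"]
for th in(35,50):print(blobs(f,(v<th).astype(np.uint8)*255,(285,125,345,200),.056,T,50))
```

```text
[{'px': (315.3, 162.3), 'c': [469.4, -125.4], 'cm': [468.6, -125.4], 'size': [12.1, 49.9], 'ang': 159.9}]
[{'px': (315.4, 162.4), 'c': [469.9, -125.7], 'cm': [468.7, -125.3], 'size': [12.2, 51.0], 'ang': 160.4}]
```

```bash
python3 -m crank '{"deltas": [[0.5,[0.04,-0.07,1],0],[0.5,[0.04,-0.07,2],0],[0.5,[0.04,-0.07,3],0],[0.5,[0.04,-0.07,4],0],[0.5,[0.04,-0.07,4.5],0],[0.5,[0.04,-0.07,4.9],0],[0.5,[0.04,-0.07,4.9],0],[0.5,[0.04,-0.07,4.9],0]]}' >/dev/null; python3 st.py
```

```text
T [-0.043 -0.022  0.026] F [-0.   0.1 -0.6] pos [ 0.4712 -0.1271  0.0417] yaw 70.33 tilt [0.     0.0001] gap 0.0428 ff 0.0 q6 -1.634 t 7.4
```

```bash
python3 -m crank '{"deltas": [[0.5,[0,0,0.28],0],[0.5,[0,0,0.28],0],[0,[0,0,0.28],0],[0,[0,0,0.28],0],[0,[0,0,0.28],0],[0,[0,0,0.28],0],[0,[0,0,0.28],0]]}' 80 >/dev/null; python3 st.py
python3 -m crank '{"deltas": [[0,[0,0,-0.5],0],[0,[0,0,-1.5],0],[0,[0,0,-2.5],0],[0,[0,0,-3.5],0],[0,[0,0,-4],0],[0,[0,0,-4],0],[0,[0,0,-4],0]]}' >/dev/null; python3 st.py
python3 wr.py w4
python3 - <<'E'
from h import *
from plant import env
f=env.grab_frame("side");np.savez("pics/side1.npz",**f);p=f["pixels"]
w=cv2.imread("pics/w4.png");o=np.zeros((400,800,3),np.uint8);o[:,:440]=w[:,100:540];o[:,440:]=cv2.resize(p[130:330,190:370],None,fx=2,fy=2);cv2.imwrite("pics/v4.png",o)
E
```

```text
T [ 0.06   0.137 -0.044] F [-1.   0.9  5.4] pos [ 0.4711 -0.1276  0.0308] yaw 70.27 tilt [ 0.001  -0.0002] gap 0.0125 ff 78.5 q6 -1.634 t 8.1
T [-0.05   0.007  0.045] F [-0.2  0.8 -3.7] pos [ 0.47   -0.1272  0.1893] yaw 70.27 tilt [-0.0013  0.0006] gap 0.0124 ff 78.4 q6 -1.634 t 8.8
[[-0.0, -0.951, -0.31, 0.08], [1.0, -0.0, -0.0, 0.001], [0.0, -0.31, 0.951, -0.143], [0.0, 0.0, 0.0, 1.0]] 66.22277652878377 [ 0.47   -0.1272  0.1893] 8.8 [-4.07347109e-01  1.73563573e-01  1.75275227e+00 -1.01297160e-06
  1.21671434e+00 -1.63380915e+00]
yaw y 70.27111516626378
```

View pics/v4.png

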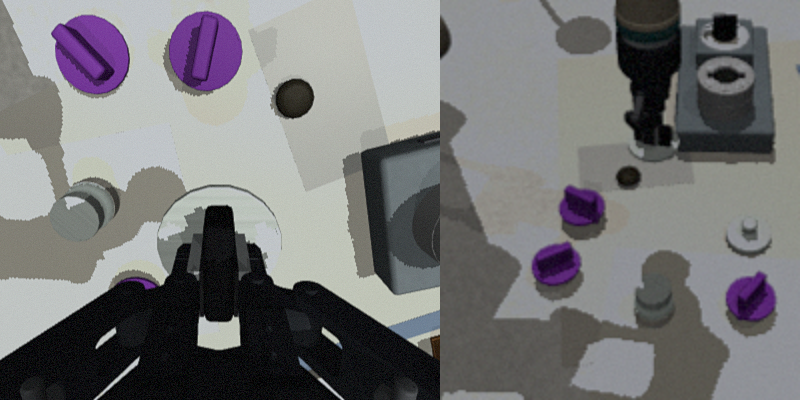

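The cap is held, disc centred between the fingers (disc columns 258–381, top edge rows 185–190, bar ends at rows ~205 and ~320). Checking the cap's offset along tool x and working out the transfer.

Run:
```python
from h import *
f=load("w4");C=f["T_tool_cam"];v=f["pixels"].max(2)
print("bar ends @-25.2",ray(f,[(320,205),(317,320)],-.0252,C)[:,:2])
print("disc edge @+10.8,+4.8",ray(f,[(319,185)],.0108,C)[0,:2],ray(f,[(319,190)],.0048,C)[0,:2])
print("disc sides @4.8",ray(f,[(258,245),(381,245)],.0048,C)[:,:2])
print(v[180:200,319].tolist(),v[196:212,320].tolist(),v[310:330,318].tolist())
```

```text
bar ends @-25.2 [[ 0.03458622  0.00116984]
 [-0.02312605 -0.0001649 ]]
disc edge @+10.8,+4.8 [0.03195955 0.00081048] [0.03117536 0.00080223]
disc sides @4.8 [[-1.36018409e-05 -3.20480272e-02]
 [-2.42272171e-05  3.42020117e-02]]
[199, 193, 197, 203, 153, 78, 103, 161, 199, 198, 193, 200, 197, 195, 197, 194, 195, 191, 190, 194] [194, 188, 188, 192, 190, 196, 200, 203, 179, 110, 30, 0, 3, 9, 9, 13] [11, 15, 9, 19, 29, 7, 19, 7, 27, 19, 5, 58, 161, 182, 184, 193, 197, 195, 196, 196]
```

Offset estimates disagree by ±2 mm around zero, so I'll assume a centred grasp, which is within the fit's ±3 mm. Moving above the mouth at (591.5, 84.4) mm.

```bash
python3 -m crank '{"deltas": [[0,[-0.1,0.6,0],-0.3],[0,[-0.25,1.4,0],-0.7],[0,[-0.4,2.2,0],-1.1],[0,[-0.55,3,0],-1.5],[0,[-0.7,3.8,0],-1.9],[0,[-0.83,4.6,0],-2.3],[0,[-0.95,5.3,0],-2.7],[0,[-1.08,6,0],-2.98],[0,[-1.08,6,0.5],-2.98],[0,[-1.08,6,0.5],-2.98]]}' >/dev/null;python3 -m crank '{"deltas": [[0,[0,0,0],0],[0,[0,0,0],0],[0,[0,0,0],0]]}' >/dev/null; python3 st.py
python3 - <<'E'
from h import *
from plant import env
f=env.grab_frame("side");np.savez("pics/side2.npz",**f);p=f["pixels"]
g=env.grab_frame("top");np.savez("pics/top2.npz",**g)
w=env.grab_frame("wrist")["pixels"]
o=np.zeros((400,800,3),np.uint8);o[:,:400]=cv2.resize(p[120:220,280:380],None,fx=4,fy=4,interpolation=cv2.INTER_CUBIC);o[:,400:]=w[:,120:520];cv2.imwrite("pics/v5.png",o)
E
```

```text
T [-0.055  0.     0.005] F [ 0.6  0.9 -1.8] pos [0.5926 0.0833 0.1709] yaw 85.12 tilt [0.0008 0.    ] gap 0.0125 ff 78.5 q6 -1.462 t 10.2
```

View pics/v5.png

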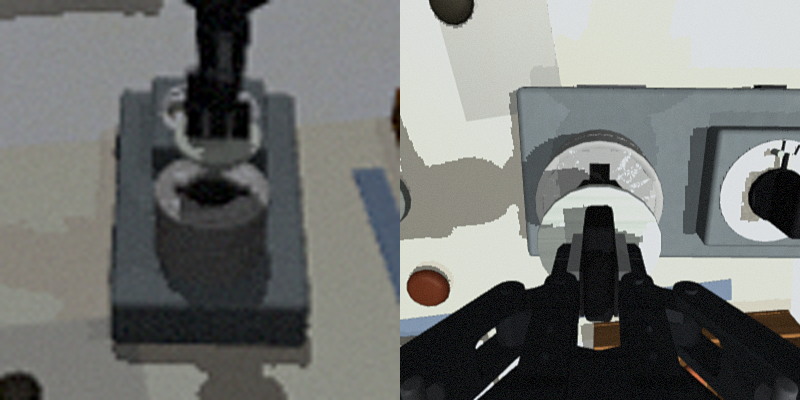

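The side crop shows the disc (columns 178–258) just above and behind the pot mouth (rim columns 155–270), and the wrist crop shows the slot in line with the bar. A quick relative check from the side view.

Run:
```python
from h import *
f=load("side2");p=f["pixels"]
print("disc",ray(f,[(280+178/4,120+138/4),(280+259/4,120+138/4)],.163).round(4).tolist())
print("rim",ray(f,[(280+155/4,120+188/4),(280+270/4,120+190/4)],.110).round(4).tolist())
print("mouth slot ends",ray(f,[(280+175/4,120+188/4),(280+250/4,120+190/4)],.110).round(4).tolist())
```

```text
disc [[0.5651, 0.0805, 0.163], [0.6275, 0.0767, 0.163]]
rim [[0.5484, 0.0844, 0.11], [0.6397, 0.0762, 0.11]]
mouth slot ends [[0.5643, 0.0834, 0.11], [0.6237, 0.0772, 0.11]]
```

```bash
python3 -m crank '{"deltas": [[0,[0.05,0.03,0],0],[0,[0.05,0.03,0.3],0],[0,[0.05,0.03,0.6],0],[0,[0.05,0.03,0.7],0],[0,[0.05,0.03,0.7],0]]}' >/dev/null; python3 st.py
python3 -m crank '{"deltas": [[0,[0,0,0.05],0],[0,[0,0,0.1],0],[0,[0,0,0.1],0]]}' >/dev/null; python3 st.py
python3 -m crank '{"deltas": [[0,[0,0,0.05],0],[0,[0,0,0.1],0],[0,[0,0,0.1],0]]}' >/dev/null; python3 st.py
```

```text
T [-0.055  0.033  0.038] F [-0.2 -0.  -2. ] pos [0.5895 0.0852 0.1407] yaw 85.18 tilt [-0.0032 -0.    ] gap 0.0128 ff 78.5 q6 -1.46 t 10.85
T [-0.008  0.068 -0.038] F [-0.9  0.4 -1. ] pos [0.5906 0.0852 0.1383] yaw 85.17 tilt [0.0001 0.0001] gap 0.0126 ff 78.5 q6 -1.46 t 11.15
T [-0.017  0.029  0.203] F [ 0.2 -0.2  4. ] pos [0.5913 0.0852 0.1353] yaw 85.18 tilt [0.0022 0.    ] gap 0.0126 ff 79.4 q6 -1.46 t 11.45
```

The spring contacted at the expected height with no side force, so the lugs are in the slots. Continuing down.

```bash
python3 -m crank '{"deltas": [[0,[0,0,0.06],0],[0,[0,0,0.12],0],[0,[0,0,0.12],0]]}' >/dev/null; python3 st.py
python3 -m crank '{"deltas": [[0,[0,0,0.06],0],[0,[0,0,0.12],0],[0,[0,0,0.12],0]]}' >/dev/null; python3 st.py
python3 -m crank '{"deltas": [[0,[0,0,0.06],0],[0,[0,0,0.1],0],[0,[0,0,0.1],0]]}' >/dev/null; python3 st.py
```

```text
T [-0.12   0.029 -0.09 ] F [-0.6 -0.   6.2] pos [0.5915 0.0852 0.1305] yaw 85.18 tilt [0.0026 0.    ] gap 0.013 ff 79.8 q6 -1.46 t 11.75
T [-0.072  0.017  0.051] F [-0.1 -0.7  9.3] pos [0.5919 0.0852 0.1262] yaw 85.18 tilt [0.0037 0.0001] gap 0.0126 ff 80.1 q6 -1.46 t 12.05
T [-0.075  0.037 -0.113] F [ 0.7 -0.6 10.4] pos [0.5923 0.0852 0.1227] yaw 85.17 tilt [0.0048 0.0001] gap 0.0128 ff 80.3 q6 -1.46 t 12.35
```

```bash
python3 -m crank '{"deltas": [[0,[0,0,0.05],0],[0,[0,0,0.05],0]]}' >/dev/null; python3 st.py
python3 -m crank '{"deltas": [[0,[0,0,0.03],0],[0,[0,0,0.03],0]]}' >/dev/null; python3 st.py
```

```text
T [-0.018  0.069  0.061] F [-1.1 -0.2 11.6] pos [0.5926 0.0852 0.1211] yaw 85.17 tilt [0.0055 0.0001] gap 0.0129 ff 80.5 q6 -1.46 t 12.55
T [-0.168  0.368  0.042] F [-0.8  0.1 15.8] pos [0.5926 0.0853 0.1209] yaw 85.18 tilt [0.0062 0.0001] gap 0.0129 ff 80.9 q6 -1.46 t 12.75
```

The disc is on the rim at z = 0.121 as predicted. Twisting clockwise a quarter turn.

```bash
python3 -m crank '{"deltas": [[0,[0,0,0.02],0.7],[0,[0,0,0.02],1.6],[0,[0,0,0.02],2.5],[0,[0,0,0.02],3.4],[0,[0,0,0.02],4.3],[0,[0,0,0.02],4.3]]}' >/dev/null; python3 st.py
python3 -m crank '{"deltas": [[0,[0,0,0],1.2],[0,[0,0,0],2.4],[0,[0,0,0],3.6],[0,[0,0,0],4.8],[0,[0,0,0],6],[0,[0,0,0],6.8],[0,[0,0,0],6.8]]}' >/dev/null; python3 st.py
python3 -m crank '{"deltas": [[0,[0,0,0],1.2],[0,[0,0,0],2.4],[0,[0,0,0],3.6],[0,[0,0,0],4.8],[0,[0,0,0],6],[0,[0,0,0],6.9],[0,[0,0,0],6.9]]}' >/dev/null; python3 st.py
```

```text
T [-0.682  0.315 -0.164] F [ 0.6 -3.6 16.9] pos [0.5937 0.0841 0.1209] yaw 63.63 tilt [ 0.0086 -0.0021] gap 0.0126 ff 81.4 q6 -1.083 t 13.35
T [-0.709  0.368 -0.079] F [ 0.1 -3.1 18.2] pos [0.5938 0.0837 0.121 ] yaw 29.64 tilt [ 0.0088 -0.0027] gap 0.0126 ff 81.5 q6 -0.49 t 14.05
T [-0.756  0.429 -0.107] F [-1.6 -3.6 19.1] pos [0.5934 0.0836 0.121 ] yaw -4.86 tilt [ 0.0081 -0.0029] gap 0.0127 ff 81.5 q6 0.112 t 14.75
```

```bash
python3 -m crank '{"deltas": [[0,[0,0,0.04],0.2],[0,[0,0,0.04],0.2],[0,[0,0,0.04],0.2],[0,[0,0,0.04],0.2],[0,[0,0,0.04],0.2]]}' >/dev/null; python3 st.py
python3 - <<'E'
from h import *
from plant import env
p=env.grab_frame("side")["pixels"];w=env.grab_frame("wrist")["pixels"];t=env.grab_frame("top")["pixels"]
o=np.zeros((600,800,3),np.uint8);o[:400,:400]=cv2.resize(p[120:220,280:380],None,fx=4,fy=4,interpolation=cv2.INTER_CUBIC);o[:400,400:]=w[:,120:520]
o[400:,:640]=t[120:320];cv2.imwrite("pics/v6.png",o)
E
python3 st.py
```

```text
T [-0.715  1.014  0.172] F [-2.7 -4.9 25.5] pos [0.5935 0.0834 0.1209] yaw -5.76 tilt [ 0.009  -0.0032] gap 0.0126 ff 82.6 q6 0.128 t 15.25
T [-0.72   0.974  0.198] F [-2.5 -4.7 26.1] pos [0.5936 0.0834 0.1209] yaw -5.76 tilt [ 0.009  -0.0032] gap 0.0128 ff 82.6 q6 0.128 t 15.4
```

View pics/v6.png

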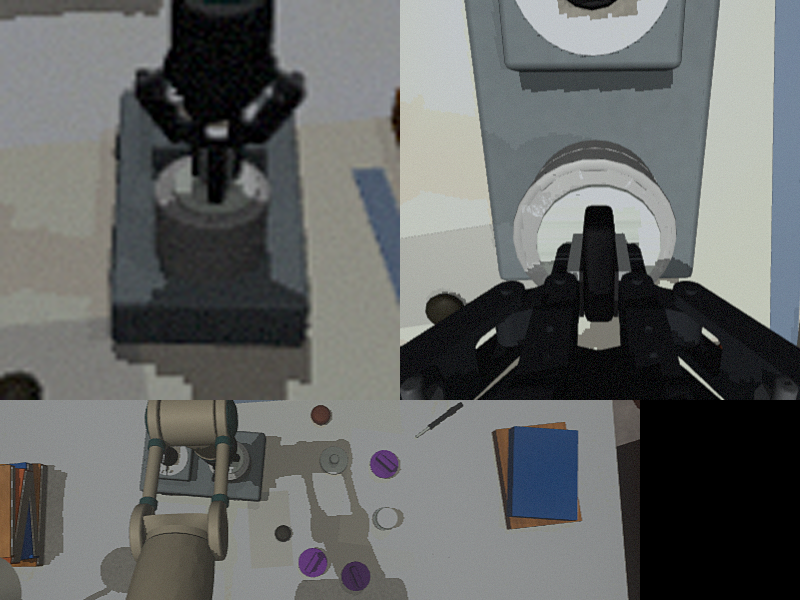

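The cap sits flush on the rim, its handle along the polisher's y axis and still gripped, pressed about 12 N beyond the spring. The bystanders are where they were at the start. Handing in.

```bash
python3 -c "
from plant import env;print(env.close_job())"
```

```text
the job is handed in; nothing more can be done
None
```

I handed the job in at about 15.4 s: the counter is at its zero stop, and the cap is turned a quarter turn clockwise, pressed fully home and still gripped; no verdict came back.

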